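# Clamp the coin and hold the magnifier over it

### The arm

A 6-joint arm with a two-finger parallel gripper is mounted at the origin on the work surface. World frame = base frame: x ahead of the robot, y to its left, z up, the work surface at z = 0. Lengths are in m, angles in degrees, forces in N, time in s.
With the tool pointing down it reaches from about 0.25 to 0.725 m from the base axis. Payload 9.7 kg.
Tool frame: the origin (TCP) lies on the centre line of the jaws, within the pads' length; the fingertips stand 14 mm ahead of it and the grasp point (between the pads) lies 5 mm behind it; z points along the fingers, y is the line along which they close (so a half turn about z gives the same grasp; the last joint's range is limited). The gripper opens to 85 mm and grips with 20 to 120 N. Pads are 22 mm wide; open, the fingers measure 114 mm over their backs; the gripper's body (76 mm by 85 mm) begins 54 mm behind the grasp point. The pads swing forward as they close: fully open they stand 13 mm farther back than shut.
Start: joints at [76.146, 4.979, 10.078, 95.1, 0, 90], TCP at [0.132, 0.534, 0.245] pointing down, gripper open.
Joint ranges: [-179.16, 179.16], [-48.56, 103.87], [-65.8, 70.77], [-126.05, 130.52], [-82.76, 87.17], [-180, 180]. Speed limits (degrees/s): [127.2, 127.2, 147.25, 180, 180, 180].

### API

Orientations are given as [roll, pitch, yaw] about the fixed x, y, z axes, in that order (R = Rz(yaw) Ry(pitch) Rx(roll)).
In Python, from workcell import bot, camera, get_calibration, ticket gives the robot as it stands. The module is installed in compiled form; this text tells all that it offers.
- The arm moves only by the tool send_rows, never from a script. Its arguments are lists of equal length, an entry for each row: "linear": the shift along the tool's x, y, z in m, a list of three; "twist": the turn, a rotation vector about the tool's x, y, z in units of 10 degrees (1.0 is 10 degrees), a list of three; "gripper": the opening in per cent of the stroke, from 0 (shut) to 100 (fully open). In form: {"linear": [[x, y, z], ...], "twist": [[wx, wy, wz], ...], "gripper": [gripper, ...]}. A call has 1 to 8 rows; each row shifts and turns the commanded pose from where the row before left it, along the tool's axes as they then stand; what a row does not reach is not made up. A row lasts 1/8 s, in which the tool goes at most 62.5 mm and 10.7 degrees, less where a joint would pass 70% of its speed; a pose out of reach is approached as far as the arm can. A call with a gripper value outside its range is refused whole. The fingers move at their own pace and stop on an object; "grip_force" is the grip in N (left out, the last holds). Time passes only in rows, so rows that do not move let the fingers close. It gives the time, the measured TCP pose, the force, the opening and the grip force at its end, in the units of the state.
- bot.get_obs(): the state, without advancing time (a new reading comes with each control period).
- camera(name): name is "scene" or "top"; returns the picture (384x512x3 uint8, red, green, blue); there is no depth.
- get_calibration(name): a dict with "fx", "fy", "cx", "cy" (pixels), "origin" and "orientation" of the camera in the world. Camera axes: x right, y down, z forward; pixel columns grow to the right and rows downward; lengths in m; the calibration is good to about 2 mm. A picture is of the moment at which its call begins. get_calibration takes no time and is no camera call.
- ticket.job_done(): hands the job in; it is judged then, once.
The state is a dict: "time": time; "q": joint angles; "qd": joint speeds; "joint_efforts": joint torques, N m; "ee_pos": TCP position; "tcp_rot": TCP orientation; "wrist_force": force on the tool from outside, world axes, zero at the start; "torque": the same for the moment, N m; "opening": finger opening in m; "grasp_force": force on a finger pad.
Only numpy, scipy, OpenCV 4.12 (cv2) and the standard library are available. Lean on these libraries where they do the work, as an engineer would, in place of code of your own. Each camera call takes 0.05 s, during which the arm holds its last target. There are 200 camera calls.

### The job

First turn the knurled sleeve of the little chuck clockwise (seen from above) until it is fully tight, so that its three jaws clamp the coin. Then take the magnifier by its handle off its rest, carry it across without disturbing the things that stand around, and hold the lens level and centred above the coin with a gap of about 20 mm, never letting the magnifier touch the coin or the chuck. Finish while holding it there, still and clear of everything: do not put it down or let go.

Things in the scene. Friction and masses are not known exactly. Their poses are not given: they have to be found in the camera images.
- sleeve (a joint): angle (rad) of the knurled sleeve of the small steel chuck: 0 = jaws open; grows as it is turned clockwise seen from above, to a hard stop at 1.6 (fully tight). Starts at 0.2 to 0.55. Each rad moves the three jaws 4 mm inwards; they meet the coin at about 1.1, then press on it springily. Needs up to 0.4 N m; stays where it is left
- sleeve_grip (a point): point on the chuck's vertical axis at the height to grip the sleeve, 40 mm above the stand. The sleeve is a plain round steel cylinder 54 mm in diameter, from 15 to 52 mm above the stand, to be gripped from above with a finger at each side, in any direction. Nothing on the chuck's top reaches past the sleeve's outside
- chuck: the chuck, fixed to the stand, origin at the centre of its underside, z up: a round base 60 mm in diameter and 12 mm high, the turning sleeve above it, and a flat top 56 mm above the stand with three small jaws around the coin (jaw tops 62 mm above the stand)
- seat (a point): centre of the chuck's flat top, 56 mm above the stand, where the jaws centre the coin
- jaw0: one of three jaws (7 x 9 mm, 6 mm high) sliding on the chuck's flat top at 120 degrees; the origin is on the chuck's axis at its underside when the jaw is open
- jaw1: second jaw, like jaw0
- jaw2: third jaw, like jaw0
- coin: round thick copper coin, 28 mm in diameter, 5 mm thick, lying loose on the chuck's flat top among the jaws, up to 2 mm off centre; origin at the centre of its underside
- coin_top (a point): centre of the coin's upper face, 61 mm above the stand
- magnifier: hand magnifier, 0.12 kg, lying level on its rest, underside 24 mm above the stand. Origin on the underside at its balance point, x towards the lens, z up. Horn handle: bar 18 mm wide, 16 mm high, x = -85 to +45 mm; thin brass neck; round lens in brass rim, 60 mm wide, 9 mm thick, centred at x = 95 mm, underside level with the handle's. Grip across the handle at the origin (free of the rest from x = -50 to +45)
- lens_under (a point): centre of the lens's underside (x = 95 mm in the magnifier's frame)
- rest: fixed pine rest under the magnifier, same origin (on the stand) and x direction: a plate 210 x 50 mm, 5 mm thick, with two blocks 24 mm high under the lens and under the handle's end; the end block has two cheeks 8 mm higher beside the handle
- musicbox: bystander between chuck and rest: walnut music box 124 x 94 mm, 62 mm high, with a brass crank reaching 72 mm to its -y; origin under its centre. Not to be disturbed
- teapot: bystander between chuck and rest: blue stoneware teapot 116 mm in diameter, 100 mm high; spout reaches 88 mm to its +x, handle 84 mm to its -x; origin under its centre. Not to be disturbed
- tray: bystander: round copper coin tray, 110 mm in diameter, 14 mm high; origin under its centre. Not to be disturbed
- key: bystander: iron key 100 mm long, 8 mm high, lying flat. Not to be disturbed
- shoehorn: bystander: horn shoehorn 185 mm long, 8 mm high, lying flat. Not to be disturbed
- cup: bystander: white tea cup 68 mm wide, 60 mm high. Not to be disturbed
There are look-alikes about, which are no part of the job. Leave any orange look-alike of the rest alone.

How it is judged:
By the outcome, as a careful person would: the job done as asked, in the order asked, and still so for the second after the job is handed in, while the arm keeps its last pose, push and grip.
It also fails if it takes over 58 s, if anything falls off the work surface, if the arm or the gripper's body presses on something with over 40 N, if the wrist force passes 120 N, or if a joint passes its speed limit or range.

## Working session

There is one attempt and no reset: what is moved stays moved. The work goes in short steps, Python scripts to look and compute and a tool call to move; the robot and the scene stay as the last step left them, time stands still between calls to the robot, and variables do not carry over. Pictures are saved under pics/ and viewed, at most 10 in all, crops included, and the job is handed in when it is done.

Besides the shell and the picture viewer there is one more tool, called after "Request:" as name(argument=value, ...), one argument or row to a line, values as JSON. send_rows: Moves the arm, as the interface text tells. Its arguments: {"type":"object","properties":{"linear":{"type":"array"},"twist":{"type":"array"},"gripper":{"type":"array"},"grip_force":{"type":"number"}},"required":["linear","twist","gripper"]}

```bash
mkdir -p pics; python3 - <<'E'
from workcell import bot,camera,get_calibration
import cv2
for n in("scene","top"):
    im=camera(n); cv2.imwrite(f"pics/{n}0.png",im[:,:,::-1]); cv2.imwrite(f"pics/{n}0b.png",cv2.resize(im[:,:,::-1],(800,600),interpolation=cv2.INTER_CUBIC)); print(get_calibration(n))
print(bot.get_obs())
E
```

```text
{'fx': 403.14175006653653, 'fy': 403.14175006653653, 'cx': 253.88703283491284, 'cy': 192.05720148668223, 'origin': array([1.09452065, 0.29786378, 1.16340883]), 'orientation': array([-146.98671664,   -0.87747958,  129.74441151])}
{'fx': 486.20789237517744, 'fy': 486.20789237517744, 'cx': 254.45621060999815, 'cy': 186.56873561754193, 'origin': array([ 0.21307111, -0.14057041,  1.59532878]), 'orientation': array([-168.07311857,   -0.19358671,  -84.01176826])}
{'time': 0.1, 'q': array([7.61441912e+01, 5.00948578e+00, 1.00389956e+01, 9.50992943e+01,
       1.31750730e-03, 9.00001411e+01]), 'qd': array([ 0.00686064,  0.00841944,  0.1511873 ,  0.06268221,  0.05931631,
       -0.00119534]), 'joint_efforts': array([-8.72327405e-05, -5.21563947e+01,  4.65652514e+01,  1.61997689e-02,
       -1.31413426e-04, -2.39860025e-07]), 'ee_pos': array([0.13166329, 0.53381788, 0.24463922]), 'tcp_rot': array([-1.79930216e+02, -1.31733441e-03,  1.66144048e+02]), 'wrist_force': array([-0.34756213,  0.65679416, -0.94639135]), 'torque': array([-0.01759631, -0.03303862,  0.0151672 ]), 'grasp_force': 0.0, 'opening': 0.08551032397833344}
```

View pics/top0b.png

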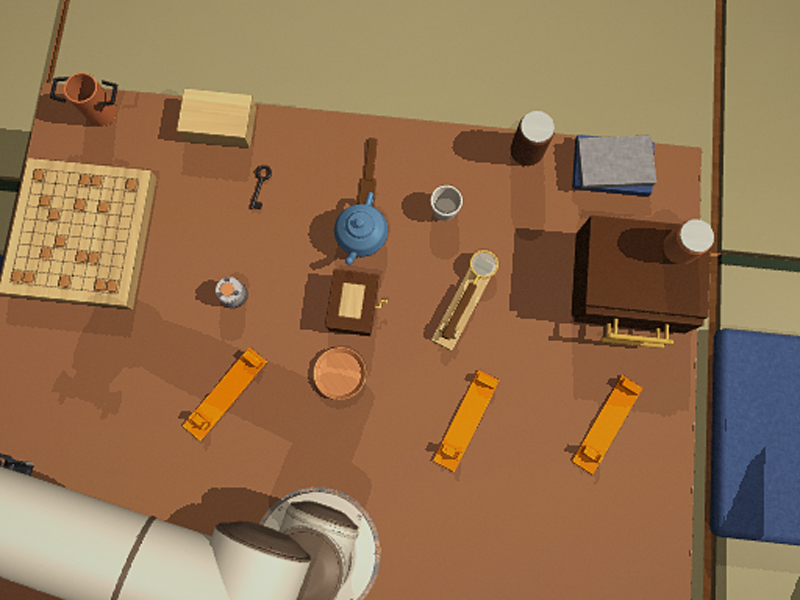

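View pics/scene0b.png

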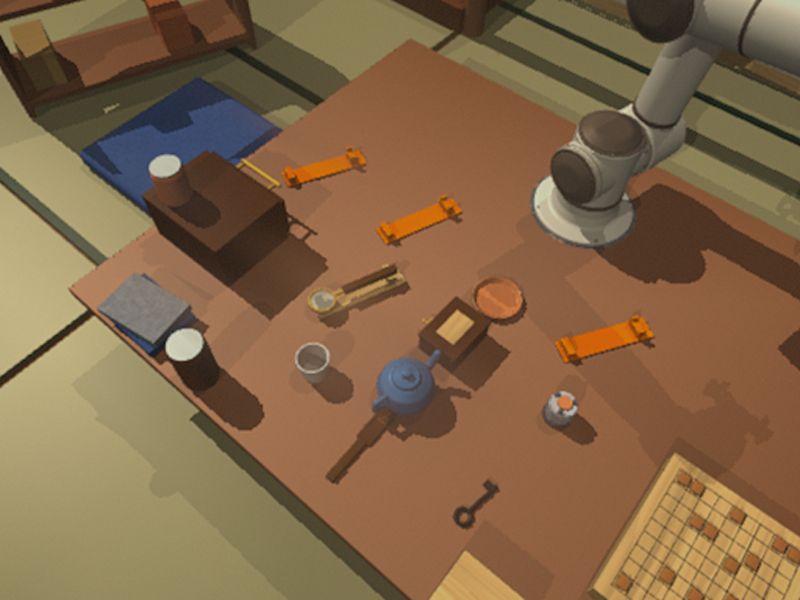

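Top view: chuck with coin at about (148,186) in native pixels, lens at (310,168), handle running down to about (288,215). The music box, teapot and tray lie between them. The scene view shows the chuck at about (360,260) and the lens at about (206,192).

```bash
cat > h.py <<'E'
import numpy as np,cv2
from scipy.spatial.transform import Rotation as R
from workcell import bot,camera,get_calibration
def ray(n,p):
    c=get_calibration(n); d=np.array([(p[0]-c['cx'])/c['fx'],(p[1]-c['cy'])/c['fy'],1.])
    return np.array(c['origin']),R.from_euler('xyz',c['orientation'],degrees=True).as_matrix()@d
def onz(n,p,z):
    o,d=ray(n,p); return o+d*(z-o[2])/d[2]
def tri(ps):
    A=np.zeros((3,3));b=np.zeros(3)
    for n,p in ps:
        o,d=ray(n,p);d=d/np.linalg.norm(d);M=np.eye(3)-np.outer(d,d);A+=M;b+=M@o
    x=np.linalg.solve(A,b)
    return x
def proj(n,X):
    c=get_calibration(n);v=R.from_euler('xyz',c['orientation'],degrees=True).as_matrix().T@(np.array(X)-c['origin'])
    return c['fx']*v[0]/v[2]+c['cx'],c['fy']*v[1]/v[2]+c['cy']
E
python3 - <<'E'
from h import *
t=cv2.imread('pics/top0.png');s=cv2.imread('pics/scene0.png')
def crop(im,x,y,w,h): return cv2.resize(im[y:y+h,x:x+w],(400,300),interpolation=cv2.INTER_CUBIC)
m=np.vstack([np.hstack([crop(t,128,171,40,30),crop(t,250,148,104,78)]),np.hstack([crop(s,336,243,48,36),crop(s,186,155,88,66)])])
cv2.imwrite('pics/m.png',m)
def comp(im,x,y,w,h,f):
    hsv=cv2.cvtColor(im,cv2.COLOR_BGR2HSV)[y:y+h,x:x+w].astype(int);k=f(hsv).astype(np.uint8)
    n,l,st,c=cv2.connectedComponentsWithStats(k)
    i=1+np.argmax(st[1:,4]);return c[i]+[x,y],st[i]
P={}
for n,im,b in(('top',t,(136,175,24,24)),('scene',s,(345,247,28,18))):
    P[n]=comp(im,*b,lambda a:(a[...,1]>110)&(a[...,2]>170)&(a[...,0]<25)); print(n,P[n],onz(n,P[n][0],.061))
print('coin',tri([(n,P[n][0]) for n in P]))
for n,p in(('top',(148,186)),('scene',(359,261))): print(onz(n,p,.0))
E
```

```text
top (array([144.89473684, 184.56140351]), array([ 5,  6,  9,  8, 57], dtype=int32)) [0.50539276 0.24022909 0.061     ]
scene (array([361.25      , 257.21428571]), array([12,  6,  9,  9, 56], dtype=int32)) [0.50407469 0.24284364 0.061     ]
coin [0.50485279 0.24154805 0.0612188 ]
[0.51322542 0.24428272 0.        ]
[0.48690292 0.24113308 0.        ]
```

View pics/m.png

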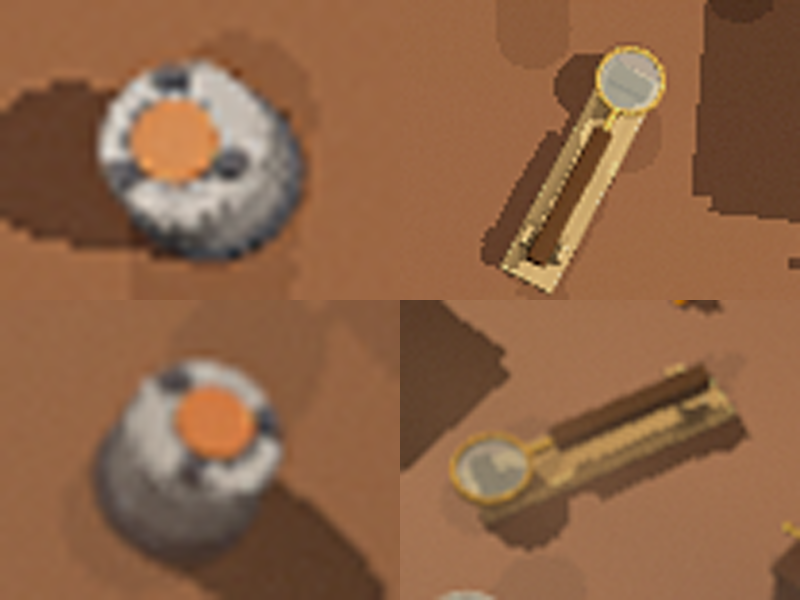

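The tiles show the coin centred among three jaws. The two views meet at z = 61.2 mm, so the stand is z = 0. The lens is at about (310,168) in top and (206,192) in scene. Next I measure the magnifier and the bystanders.

```bash
python3 - <<'E'
from h import *
P={}
for n,b in(('top',(250,148,104,78)),('scene',(186,155,88,66))):
    im=cv2.imread(f'pics/{n}0.png');x,y,w,h=b
    a=cv2.cvtColor(im,cv2.COLOR_BGR2HSV)[y:y+h,x:x+w].astype(int)
    rim=((a[...,0]>=19)&(a[...,0]<=30)&(a[...,1]>150)&(a[...,2]>130)).astype(np.uint8)
    lx,ly=(310,168.5) if n=='top' else (206,192)
    yy,xx=np.nonzero(rim); pts=np.c_[xx+x,yy+y].astype(np.float32); pts=pts[np.hypot(pts[:,0]-lx,pts[:,1]-ly)<(9.5 if n=='top' else 10.5)]
    e=cv2.fitEllipse(cv2.convexHull(pts)); print(n,'rim',e,len(pts))
    hd=((a[...,2]<115)&(a[...,0]<14)).astype(np.uint8)
    nn,l,st,c=cv2.connectedComponentsWithStats(hd,connectivity=4)
    for i in range(1,nn):
        if st[i,4]>40:
            yy,xx=np.nonzero(l==i); print(i,st[i],c[i]+[x,y],cv2.minAreaRect(np.c_[xx+x,yy+y].astype(np.float32)),a[l==i].mean(0))
    P[n]=e[0]; print(onz(n,e[0],.0285+.003))
print('lens',tri(P.items()))
# hand-read handle end centres (top face)
ends={'neck':((303.3,182.3),(219.9,184.6)),'tail':((286.6,214.5),(252.8,171.7))}
for k,(p,q) in ends.items(): print(k,tri([('top',p),('scene',q)]),onz('top',p,.04),onz('scene',q,.04))
for k,p,z in(('teapot',(230.5,147),.09),('box',(226,192.5),.062),('crank',(247,194),.05),('spout',(236.5,126),.08),('thandle',(224,166),.06),('tray',(217,239),.014),('cup',(285.5,128),.06),('dresserNearCorner',(367,203),.1)): print(k,onz('top',(p[0],p[1]),z).round(3))
E
```

```text
top rim ((309.4082336425781, 168.72705078125), (17.42810821533203, 17.507883071899414), 104.43708801269531) 40
1 [  76    0   28   58 1474] [340.5        176.02170963] ((339.5, 176.5), (57.0, 27.0), 90.0) [ 11.34871099 148.21709634  97.68928087]
2 [ 21  14  32  56 384] [286.4296875 188.25     ] ((286.0908508300781, 188.5886993408203), (9.848642349243164, 61.56486129760742), 24.341089248657227) [ 11.18229167 147.796875    98.23697917]
3 [43 33 12 20 73] [297.97260274 190.35616438] ((297.70001220703125, 190.60000610351562), (4.472135543823242, 20.124608993530273), 26.56505012512207) [ 12.79452055 174.50684932 102.01369863]
[ 0.62137699 -0.28618369  0.0315    ]
scene rim ((206.74209594726562, 191.11422729492188), (13.839024543762207, 18.47243881225586), 66.57588958740234) 7
1 [  0   0  24  37 528] [194.24810606 170.59280303] ((197.5, 173.0), (23.0, 36.0), 0.0) [ 12.3030303  136.50189394  95.71022727]
3 [ 33  14  35  19 121] [234.76859504 178.72727273] ((236.34976196289062, 178.30445861816406), (5.462547779083252, 36.363826751708984), 66.50143432617188) [ 12.7768595  145.28099174  93.   
[... 382 characters left out ...]
 101.92913386]
11 [82 53  6 13 60] [270.83333333 215.01666667] ((270.5, 214.0), (12.0, 5.0), 90.0) [ 11.46666667 129.3         94.16666667]
[ 0.61708745 -0.28180994  0.0315    ]
lens [ 0.6191872  -0.28350335  0.03355707]
neck [ 0.57134669 -0.26740997  0.03377399] [ 0.57137843 -0.26919502  0.04      ] [ 0.57311624 -0.26180137  0.04      ]
tail [ 0.45816337 -0.22027345  0.03206118] [ 0.45952397 -0.22443014  0.04      ] [ 0.46049089 -0.21182936  0.04      ]
teapot [ 0.651 -0.022  0.09 ]
box [ 0.507 -0.023  0.062]
crank [ 0.511 -0.09   0.05 ]
spout [ 0.727 -0.033  0.08 ]
thandle [ 0.594 -0.006  0.06 ]
tray [ 0.36  -0.008  0.014]
cup [ 0.744 -0.193  0.06 ]
dresserNearCorner [ 0.512 -0.468  0.1  ]
```

Request:
send_rows(
  linear=[
    [-0.054,-0.0242,0],
    [-0.054,-0.0242,0],
    [-0.054,-0.0242,0],
    [-0.054,-0.0242,0],
    [-0.054,-0.0242,0],
    [-0.054,-0.0242,0],
    [-0.054,-0.0242,0],
    [-0.054,-0.0242,0],
  ],
  twist=[
    [0,0,0],
    [0,0,0],
    [0,0,0],
    [0,0,0],
    [0,0,0],
    [0,0,0],
    [0,0,0],
    [0,0,0],
  ],
  gripper=[100,100,100,100,100,100,100,100],
  grip_force=100,
)

```text
time: 1.1
ee_pos: [0.506, 0.2411, 0.245]
tcp_rot: [-180.0, -0.0, 166.1]
wrist_force: [-0.1, 1.7, -0.0]
opening: 0.0854
grasp_force: 0.0
```

Request:
send_rows(
  linear=[
    [0,0,0],
    [0,0,0.02],
    [0,0,0.03],
    [0,0,0.03],
    [0,0,0.02],
    [0,0,0],
    [0,0,0],
  ],
  twist=[
    [0,0,-1],
    [0,0,-1],
    [0,0,-1],
    [0,0,-1],
    [0,0,-1],
    [0,0,0],
    [0,0,0],
  ],
  gripper=[100,100,100,100,100,100,100],
)

```text
time: 1.98
ee_pos: [0.505, 0.2427, 0.1461]
tcp_rot: [-180.0, 0.0, -144.1]
wrist_force: [0.3, -0.1, 1.2]
opening: 0.085
grasp_force: 0.0
```

```bash
python3 - <<'E'
from h import *
o=bot.get_obs();print(o['q'],o['ee_pos'],o['tcp_rot'])
r=R.from_euler('xyz',o['tcp_rot'],degrees=True).as_matrix()
print(r.T@(np.array([.505,.2415,.035])-o['ee_pos']))
E
```

```text
[ 2.56671900e+01  5.49064772e+00 -3.33264873e-01  8.41333775e+01
 -1.93692430e-04 -1.02571929e+01] [0.50500518 0.24268549 0.14614288] [-1.79992204e+02  4.19928267e-02 -1.44075614e+02]
[ 0.0007812  -0.00094184  0.11114246]
```

Request:
send_rows(
  linear=[
    [0.0008,-0.001,0.03],
    [0,0,0.03],
    [0,0,0.03],
    [0,0,0.015],
    [0,0,0.006],
    [0,0,0],
    [0,0,0],
  ],
  twist=[
    [0,0,0],
    [0,0,0],
    [0,0,0],
    [0,0,0],
    [0,0,0],
    [0,0,0],
    [0,0,0],
  ],
  gripper=[100,100,100,100,100,100,100],
)

```text
time: 2.85
ee_pos: [0.5053, 0.2416, 0.0355]
tcp_rot: [-180.0, 0.1, -143.9]
wrist_force: [0.0, -0.1, -0.3]
opening: 0.0854
grasp_force: 0.0
```

Request:
send_rows(
  linear=[
    [0,0,0],
    [0,0,0],
    [0,0,0],
    [0,0,0],
    [0,0,0],
    [0,0,0],
    [0,0,0],
    [0,0,0],
  ],
  twist=[
    [0,0,0],
    [0,0,0],
    [0,0,0],
    [0,0,0],
    [0,0,0],
    [0,0,0],
    [0,0,0],
    [0,0,0],
  ],
  gripper=[50,50,50,50,50,50,50,50],
)

```text
time: 3.85
ee_pos: [0.505, 0.2414, 0.0353]
tcp_rot: [-180.0, 0.1, -143.9]
wrist_force: [-2.0, -0.6, 5.8]
opening: 0.0514
grasp_force: 103.7
```

Request:
send_rows(
  linear=[
    [0,0,0],
    [0,0,0],
    [0,0,0],
    [0,0,0],
    [0,0,0],
    [0,0,0],
    [0,0,0],
    [0,0,0],
  ],
  twist=[
    [0,0,0.5],
    [0,0,0.5],
    [0,0,0.5],
    [0,0,0.5],
    [0,0,0.5],
    [0,0,0.5],
    [0,0,0.5],
    [0,0,0.5],
  ],
  gripper=[45,45,45,45,45,45,45,45],
)

```text
time: 4.85
ee_pos: [0.5048, 0.242, 0.0353]
tcp_rot: [179.9, 0.0, 176.0]
wrist_force: [-2.6, 3.3, 6.3]
opening: 0.0516
grasp_force: 103.7
```

```bash
python3 - <<'E'
from h import *
o=bot.get_obs();print(o['q'],o['torque'],o['joint_efforts'],o['wrist_force'],o['opening'],o['grasp_force'],o['tcp_rot'])
E
```

```text
[ 2.55885342e+01  7.47973348e+00 -1.05084260e+01  7.19408954e+01
  5.51928543e-02  2.95528557e+01] [0.24061655 0.60464809 0.20146524] [ -2.50040554 -50.76510787  43.48046422  -0.80722215  -0.77990374
  -0.88379044] [-2.58122232  3.28290041  6.33748163] 0.05157834802146443 103.67804288864136 [1.79916996e+02 3.44927023e-02 1.76035688e+02]
```

Request:
send_rows(
  linear=[
    [0,0,0],
    [0,0,0],
    [0,0,0],
    [0,0,0],
    [0,0,0],
    [0,0,0],
  ],
  twist=[
    [0,0,0.4],
    [0,0,0.4],
    [0,0,0.4],
    [0,0,0.4],
    [0,0,0.3],
    [0,0,0],
  ],
  gripper=[45,45,45,45,45,45],
)

```text
time: 5.6
ee_pos: [0.5048, 0.2423, 0.0354]
tcp_rot: [179.9, -0.0, 157.1]
wrist_force: [-2.7, 5.6, 6.7]
opening: 0.0519
grasp_force: 103.6
```

```bash
cat > s.py <<'E'
from h import *
o=bot.get_obs();print(o['time'],o['q'][5],o['torque'],o['joint_efforts'][5],o['wrist_force'],o['grasp_force'],o['tcp_rot'])
E
python3 s.py
```

```text
5.6 48.45912889387638 [ 0.50984263  0.6541028  -0.2300109 ] 0.10046442970633507 [-2.74158554  5.55252308  6.73497748] 103.61738920211792 [ 1.79875073e+02 -4.67446105e-03  1.57137533e+02]
```

Request:
send_rows(
  linear=[
    [0,0,0],
    [0,0,0],
    [0,0,0],
    [0,0,0],
  ],
  twist=[
    [0,0,0.3],
    [0,0,0.3],
    [0,0,0.2],
    [0,0,0],
  ],
  gripper=[45,45,45,45],
)

```text
time: 6.1
ee_pos: [0.5049, 0.2424, 0.0354]
tcp_rot: [179.9, 0.0, 149.5]
wrist_force: [-1.2, 2.5, 5.9]
opening: 0.0519
grasp_force: 103.5
```

```bash
python3 s.py
```

```text
6.1 56.16377193489441 [0.2048177  0.39436559 3.46272029] 3.671368360519409 [-1.21229034  2.48822611  5.9169708 ] 103.54305624961853 [1.79891008e+02 1.91577528e-02 1.49465663e+02]
```

Torque rose to 3.5 N m after 66° of turn, which is the hard stop (start angle ≈ 0.44, within the range given). Now I release and rise.

Request:
send_rows(
  linear=[
    [0,0,0],
    [0,0,0],
    [0,0,0],
    [0,0,0],
    [0,0,0],
    [0,0,0],
  ],
  twist=[
    [0,0,0],
    [0,0,0],
    [0,0,0],
    [0,0,0],
    [0,0,0],
    [0,0,0],
  ],
  gripper=[100,100,100,100,100,100],
)

```text
time: 6.85
ee_pos: [0.5047, 0.2413, 0.0343]
tcp_rot: [-180.0, -0.0, 149.1]
wrist_force: [-0.2, -0.2, -0.1]
opening: 0.0854
grasp_force: 0.0
```

Request:
send_rows(
  linear=[
    [0,0,-0.02],
    [0,0,-0.04],
    [0,0,-0.05],
    [0,0,-0.05],
    [0,0,-0.05],
    [0,0,0],
  ],
  twist=[
    [0,0,0],
    [0,0,0],
    [0,0,0],
    [0,0,0],
    [0,0,0],
    [0,0,0],
  ],
  gripper=[100,100,100,100,100,100],
)

```text
time: 7.6
ee_pos: [0.5059, 0.2419, 0.2488]
tcp_rot: [179.7, 0.2, 149.1]
wrist_force: [0.1, 0.7, -0.8]
opening: 0.0853
grasp_force: 0.0
```

```bash
python3 s.py; python3 - <<'E'
from h import *
o=bot.get_obs();r=R.from_euler('xyz',o['tcp_rot'],degrees=True).as_matrix()
print(r.T@(np.array([.532,-.248,.20])-o['ee_pos']))
E
```

```text
7.6 56.406638492227344 [-0.01958863  0.03491703  0.0077339 ] -0.0005052000597061124 [ 0.13972093  0.67580576 -0.7748947 ] 0.0 [179.67288554   0.21655545 149.14476477]
[-0.27347725 -0.40740052  0.04748515]
```

Request:
send_rows(
  linear=[
    [-0.034,-0.051,0],
    [-0.034,-0.051,0],
    [-0.034,-0.051,0],
    [-0.034,-0.051,0],
    [-0.034,-0.051,0],
    [-0.034,-0.051,0],
    [-0.034,-0.051,0],
    [-0.034,-0.05,0],
  ],
  twist=[
    [0,0,0],
    [0,0,0],
    [0,0,0],
    [0,0,0],
    [0,0,0],
    [0,0,0],
    [0,0,0],
    [0,0,0],
  ],
  gripper=[100,100,100,100,100,100,100,100],
)

```text
time: 8.6
ee_pos: [0.5291, -0.2496, 0.2434]
tcp_rot: [180.0, -0.0, 149.1]
wrist_force: [0.4, 0.4, -0.1]
opening: 0.0856
grasp_force: 0.0
```

```bash
python3 s.py; python3 - <<'E'
from h import *
o=bot.get_obs();r=R.from_euler('xyz',o['tcp_rot'],degrees=True).as_matrix();print(o['ee_pos'])
for n,b in(('top',(250,148,104,78)),('scene',(186,155,88,66))):
    x,y,w,h=b;a=cv2.cvtColor(cv2.imread(f'pics/{n}0.png'),cv2.COLOR_BGR2HSV)[y:y+h,x:x+w].astype(int)
    for lab,m in(('handle',(a[...,2]<115)&(a[...,0]<14)),('pine',(a[...,0]>=15)&(a[...,0]<28)&(a[...,1]>80)&(a[...,2]>95))):
        nn,l,st,c=cv2.connectedComponentsWithStats(m.astype(np.uint8),connectivity=4)
        for i in range(1,nn):
            s=st[i]
            if (lab=='handle' and (n,i) in(('top',3),('scene',3))) or (lab=='pine' and s[4]>60):
                yy,xx=np.nonzero(l==i);W=np.array([onz(n,(u+x,v+y),.04 if lab=='handle' else .005)[:2] for u,v in zip(xx,yy)])
                d=cv2.fitLine(W.astype(np.float32),cv2.DIST_HUBER,0,.001,.001).ravel();(cc,sz,an)=cv2.minAreaRect(W.astype(np.float32))
                print(n,lab,s[4],W.mean(0).round(4),np.degrees(np.arctan2(d[1]/d[0],1)).round(1),'rect',np.round(cc,4),np.round(sz,4),round(an,1))
# chuck now
t=camera('top');s=camera('scene')
f=lambda im,x,y,w,h:cv2.resize(im[y:y+h,x:x+w,::-1],(400,300),interpolation=cv2.INTER_CUBIC)
cv2.imwrite('pics/c1.png',np.hstack([f(t,128,171,40,30),f(s,336,243,48,36)]))
E
```

```text
8.6 5.604548328145119 [-0.02034483 -0.05483341 -0.01891667] 1.1930055543780327 [ 0.4167811   0.35081647 -0.11035791] 0.0 [ 1.79999714e+02 -4.88669759e-02  1.49138026e+02]
[ 0.52906222 -0.24957929  0.24337185]
top handle 73 [ 0.5427 -0.2542] -19.7 rect [ 0.5419 -0.2534] [0.0146 0.0673] 69.0
top pine 671 [ 0.5388 -0.2528] -21.9 rect [ 0.5493 -0.2579] [0.0616 0.2323] 68.8
scene handle 121 [ 0.5224 -0.2395] -20.7 rect [ 0.5163 -0.2361] [0.0219 0.1278] 68.6
scene pine 556 [ 0.5516 -0.2503] -25.4 rect [ 0.5393 -0.2583] [0.0782 0.2211] 64.6
```

View pics/c1.png

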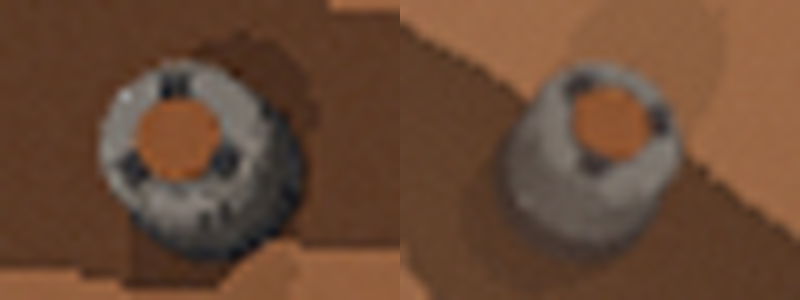

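Clear now: all three jaws touch the coin, with the coin at tile pixel (177,141), still centred. I align with the handle (−21°) and descend.

Request:
send_rows(
  linear=[
    [0,0,0],
    [-0.002,0,0.04],
    [0,0,0.05],
    [0,0,0.05],
    [0,0,0.04],
    [0,0,0.02],
    [0,0,0.016],
    [0,0,0],
  ],
  twist=[
    [0,0,-0.99],
    [0,0,0],
    [0,0,0],
    [0,0,0],
    [0,0,0],
    [0,0,0],
    [0,0,0],
    [0,0,0],
  ],
  gripper=[100,100,100,100,100,100,100,100],
  grip_force=40,
)

```text
time: 9.7
ee_pos: [0.5307, -0.2478, 0.027]
tcp_rot: [180.0, -0.1, 159.1]
wrist_force: [-0.9, -0.2, 0.4]
opening: 0.0851
grasp_force: 0.0
```

Request:
send_rows(
  linear=[
    [0,0,0],
    [0,0,0],
    [0,0,0],
    [0,0,0],
  ],
  twist=[
    [0,0,0],
    [0,0,0],
    [0,0,0],
    [0,0,0],
  ],
  gripper=[45,45,45,45],
)

```text
time: 10.2
ee_pos: [0.5315, -0.2484, 0.0286]
tcp_rot: [-180.0, 0.0, 159.0]
wrist_force: [-0.3, -0.1, -0.4]
opening: 0.0384
grasp_force: 0.0
```

```bash
python3 - <<'E'
from h import *
o=bot.get_obs();print(o['ee_pos'],o['tcp_rot'],o['wrist_force'],o['opening'])
t=camera('top');s=camera('scene')
f=lambda im,x,y,w,h:cv2.resize(im[y:y+h,x:x+w,::-1],(400,300),interpolation=cv2.INTER_CUBIC)
cv2.imwrite('pics/g1.png',np.hstack([f(t,250,148,104,78),f(s,186,155,88,66)]))
E
```

```text
[ 0.53149404 -0.24837804  0.02860258] [-1.79999539e+02  2.65867133e-02  1.59044123e+02] [-0.33273292 -0.07392402 -0.40076894] 0.038370397222661536
```

View pics/g1.png

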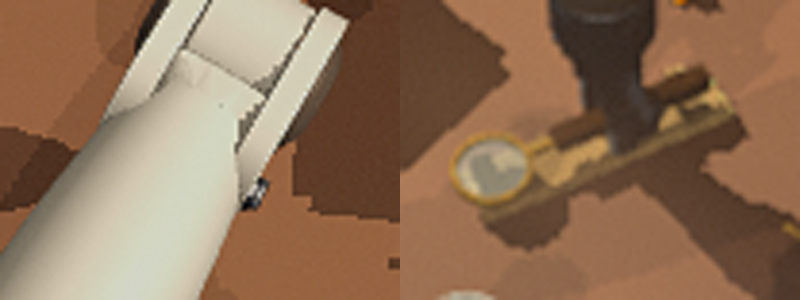

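The scene view shows the fingers straddling the handle at about (630,110), with the magnifier unmoved. I close on it.

Request:
send_rows(
  linear=[
    [0,-0.002,0.001],
    [0,0,0],
    [0,0,0],
    [0,0,0],
    [0,0,0],
    [0,0,0],
    [0,0,0],
    [0,0,0],
  ],
  twist=[
    [0,0,0],
    [0,0,0],
    [0,0,0],
    [0,0,0],
    [0,0,0],
    [0,0,0],
    [0,0,0],
    [0,0,0],
  ],
  gripper=[30,5,5,5,5,5,5,5],
)

```text
time: 11.3
ee_pos: [0.5306, -0.2502, 0.0273]
tcp_rot: [-180.0, -0.0, 159.0]
wrist_force: [-0.2, -0.1, -0.4]
opening: 0.0174
grasp_force: 39.4
```

Request:
send_rows(
  linear=[
    [0,0,-0.002],
    [0,0,-0.004],
    [0,0,-0.008],
    [0,0,-0.016],
    [0,0,0],
  ],
  twist=[
    [0,0,0],
    [0,0,0],
    [0,0,0],
    [0,0,0],
    [0,0,0],
  ],
  gripper=[5,5,5,5,5],
  grip_force=60,
)

```text
time: 11.92
ee_pos: [0.5317, -0.2506, 0.0595]
tcp_rot: [-180.0, 0.2, 159.0]
wrist_force: [-0.6, -0.4, -1.3]
opening: 0.0173
grasp_force: 59.2
```

```bash
python3 s.py; python3 - <<'E'
from h import *
s=camera('scene');t=camera('top')
f=lambda im,x,y,w,h:cv2.resize(im[y:y+h,x:x+w,::-1],(400,300),interpolation=cv2.INTER_CUBIC)
cv2.imwrite('pics/g2.png',np.hstack([f(t,250,148,104,78),f(s,186,155,88,66)]))
E
```

```text
11.925 -4.288566987562522 [ 0.00882757 -0.0071282  -0.03951232] -0.0002616299479996087 [-0.5828552  -0.44161335 -1.27749158] 59.17061269283295 [-179.98661341    0.18416466  159.04658049]
```

View pics/g2.png

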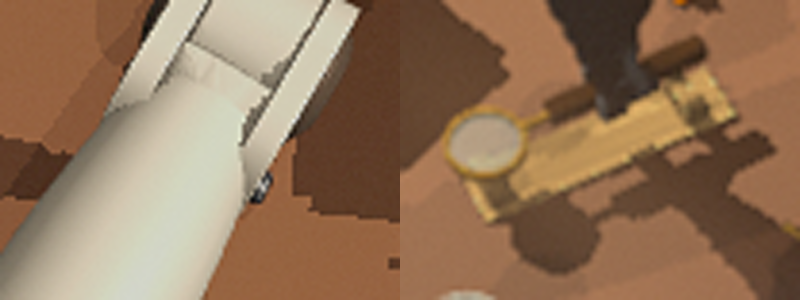

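Lifted cleanly: the lens is level and clear of the rest in the scene view, at about (485,143). I raise it and carry it over.

Request:
send_rows(
  linear=[
    [0,0,-0.015],
    [0,0,-0.025],
    [0,0,-0.03],
    [0,0,-0.03],
    [0,0,-0.03],
    [0,0,-0.02],
    [0,0,0],
  ],
  twist=[
    [0,0,0],
    [0,0,0],
    [0,0,0],
    [0,0,0],
    [0,0,0],
    [0,0,0],
    [0,0,0],
  ],
  gripper=[5,5,5,5,5,5,5],
)

```text
time: 12.9
ee_pos: [0.5312, -0.2505, 0.2094]
tcp_rot: [-180.0, 0.2, 159.0]
wrist_force: [0.7, 0.0, -1.3]
opening: 0.017
grasp_force: 59.2
```

Request:
send_rows(
  linear=[
    [0.01,0.015,0],
    [0.018,0.027,0],
    [0.02,0.031,0],
    [0.02,0.031,0],
    [0.02,0.031,0],
    [0.02,0.031,0],
    [0.02,0.031,0],
    [0.02,0.031,0],
  ],
  twist=[
    [0,0,0],
    [0,0,0],
    [0,0,0],
    [0,0,0],
    [0,0,0],
    [0,0,0],
    [0,0,0],
    [0,0,0],
  ],
  gripper=[5,5,5,5,5,5,5,5],
)

```text
time: 13.9
ee_pos: [0.4725, 0.0174, 0.2061]
tcp_rot: [-180.0, -0.1, 159.1]
wrist_force: [1.0, -0.0, -0.3]
opening: 0.0171
grasp_force: 59.2
```

Request:
send_rows(
  linear=[
    [0.02,0.031,0],
    [0.02,0.031,0],
    [0.02,0.031,0],
    [0.02,0.031,0],
    [0.02,0.031,0],
    [0.02,0.031,0],
    [0.018,0.026,0],
    [0.01,0.01,0],
  ],
  twist=[
    [0,0,0],
    [0,0,0],
    [0,0,0],
    [0,0,0],
    [0,0,0],
    [0,0,0],
    [0,0,0],
    [0,0,0],
  ],
  gripper=[5,5,5,5,5,5,5,5],
)

```text
time: 14.9
ee_pos: [0.4136, 0.2771, 0.2061]
tcp_rot: [-179.9, -0.1, 159.2]
wrist_force: [0.0, 0.3, -1.2]
opening: 0.017
grasp_force: 59.1
```

Request:
send_rows(
  linear=[
    [0,0,0.02],
    [0,0,0.02],
    [0,0,0.02],
    [0,0,0.01],
    [0,0,0],
    [0,0,0],
  ],
  twist=[
    [0,0,0],
    [0,0,0],
    [0,0,0],
    [0,0,0],
    [0,0,0],
    [0,0,0],
  ],
  gripper=[5,5,5,5,5,5],
)

```text
time: 15.65
ee_pos: [0.4153, 0.276, 0.138]
tcp_rot: [180.0, 0.0, 159.0]
wrist_force: [0.8, -0.5, -1.8]
opening: 0.0168
grasp_force: 59.2
```

```bash
python3 s.py; python3 - <<'E'
from h import *
s=camera('scene');t=camera('top')
cv2.imwrite('pics/t1.png',t[:,:,::-1]);cv2.imwrite('pics/s1.png',s[:,:,::-1])
f=lambda im,x,y,w,h:cv2.resize(im[y:y+h,x:x+w,::-1],(400,300),interpolation=cv2.INTER_CUBIC)
cv2.imwrite('pics/g3.png',np.hstack([f(t,100,150,100,75),f(s,310,200,100,75)]))
E
```

```text
15.65 54.5657903247451 [ 0.01235928  0.03239401 -0.04963122] 0.0007947336962388363 [ 0.77442937 -0.52699515 -1.75353662] 59.206350445747375 [1.79958180e+02 3.05408649e-02 1.59038756e+02]
```

View pics/g3.png

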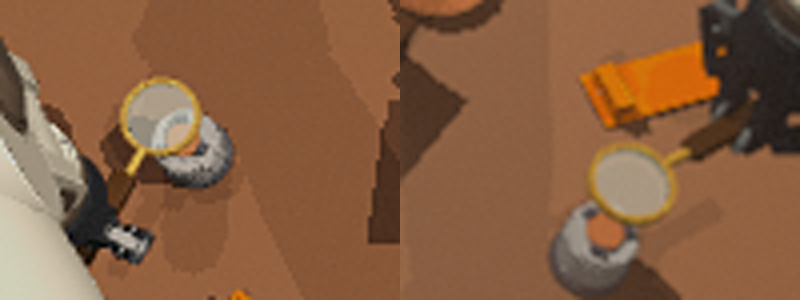

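Both views show the lens ring clear above the chuck: top tile (160,117), scene tile (633,183). I triangulate the ring against the coin.

```bash
cat > lens.py <<'E'
from h import *
import sys
coin=np.array([.50485,.24155,.0612])
def meas(n,im,guess,rad):
    hsv=cv2.cvtColor(im,cv2.COLOR_RGB2HSV).astype(int)
    m=(hsv[...,0]>=18)&(hsv[...,0]<=32)&(hsv[...,1]>110)&(hsv[...,2]>100)
    yy,xx=np.nonzero(m);p=np.c_[xx,yy].astype(np.float32);d=np.hypot(*(p-guess).T);p=p[(d<rad+2)&(d>rad-5)]
    e=cv2.fitEllipse(p);return np.array(e[0]),e[1],len(p)
def run(t,s,gt,gs):
    out={}
    for n,im,g,r in(('top',t,gt,10.5),('scene',s,gs,11)):
        c=g
        for _ in range(2): c,ax,k=meas(n,im,np.array(c,np.float32),r)
        out[n]=c;print(n,c.round(2),np.round(ax,1),k)
    X=tri(out.items());print('lens mid',X.round(4),'reproj',[np.round(np.array(proj(n,X))-out[n],2) for n in out])
    o=bot.get_obs();r=R.from_euler('xyz',o['tcp_rot'],degrees=True).as_matrix()
    print('tcp',o['ee_pos'],'lens-tcp',X-o['ee_pos'],'dist',np.linalg.norm((X-o['ee_pos'])[:2]),'ang',np.degrees(np.arctan2(*(X-o['ee_pos'])[1::-1])))
    print('under-coin',X-[0,0,.0045]-coin,'toolshift',r.T@(coin+[0,0,.0245]-X))
if __name__=='__main__':
    t,s=(cv2.imread(f'pics/{k}1.png')[:,:,::-1].copy() for k in('t','s'))
    run(t,s,(140,179.2),(368,245.7))
E
python3 lens.py
```

```text
top [139.45 179.09] [17.6 19.8] 97
scene [367.9  245.17] [18.6 21.3] 110
lens mid [0.5047 0.2407 0.142 ] reproj [array([-0.47,  0.11]), array([-0.53, -0.11])]
tcp [0.41544888 0.27609317 0.13810472] lens-tcp [ 0.08925202 -0.03542823  0.00386784] dist 0.0960264692000864 ang -21.65040473910019
under-coin [-0.0001491  -0.00088506  0.07627256] toolshift [0.00021787 0.0008226  0.05627328]
```

Request:
send_rows(
  linear=[
    [0.0002,0.0008,0.01],
    [0,0,0.012],
    [0,0,0.012],
    [0,0,0.01],
    [0,0,0.006],
    [0,0,0.0036],
    [0,0,0],
    [0,0,0],
  ],
  twist=[
    [0,0,0],
    [0,0,0],
    [0,0,0],
    [0,0,0],
    [0,0,0],
    [0,0,0],
    [0,0,0],
    [0,0,0],
  ],
  gripper=[5,5,5,5,5,5,5,5],
)

```text
time: 16.75
ee_pos: [0.4154, 0.2769, 0.084]
tcp_rot: [180.0, 0.0, 159.0]
wrist_force: [-0.0, -0.1, -0.2]
opening: 0.0173
grasp_force: 59.2
```

```bash
python3 - <<'E'
from lens import *
s=camera('scene');t=camera('top')
f=lambda im,x,y,w,h:cv2.resize(im[y:y+h,x:x+w,::-1],(400,300),interpolation=cv2.INTER_CUBIC)
cv2.imwrite('pics/g4.png',np.hstack([f(t,100,150,100,75),f(s,310,200,100,75)]))
g=[proj(n,[.505,.2415,.088]) for n in('top','scene')]
run(t,s,*g)
E
```

```text
top [143.21 182.89] [17.2 19.5] 87
scene [363.66 253.31] [18.3 20.6] 112
lens mid [0.5044 0.2414 0.0882] reproj [array([-0.59,  0.14]), array([-0.66, -0.14])]
tcp [0.41540519 0.27685393 0.08403308] lens-tcp [ 0.08897944 -0.03544261  0.00412986] dist 0.09577848986485844 ang -21.718559471813286
under-coin [-0.00046537 -0.00013868  0.02246293] toolshift [-0.00038412  0.0002948   0.00246321]
```

View pics/g4.png

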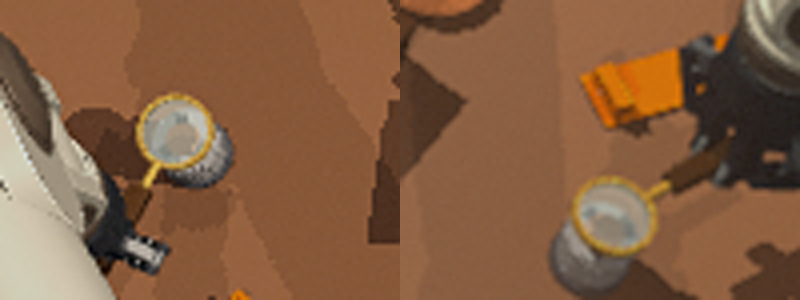

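The lens sits over the coin, off centre by 0.5 mm or less, with a gap of 20–22 mm. I let it settle, then hand in.

Request:
send_rows(
  linear=[
    [0,0,0],
    [0,0,0],
    [0,0,0],
    [0,0,0],
    [0,0,0],
    [0,0,0],
  ],
  twist=[
    [0,0,0],
    [0,0,0],
    [0,0,0],
    [0,0,0],
    [0,0,0],
    [0,0,0],
  ],
  gripper=[5,5,5,5,5,5],
)

```text
time: 17.6
ee_pos: [0.4153, 0.2767, 0.0837]
tcp_rot: [-180.0, 0.0, 159.0]
wrist_force: [0.4, 0.1, -0.3]
opening: 0.0171
grasp_force: 59.2
```

```bash
python3 s.py; python3 -c "
from workcell import ticket
print(ticket.job_done())"
```

```text
17.6 54.636677573004185 [-0.01422072 -0.01925481 -0.02830755] 6.92159716209062e-06 [ 0.44715254  0.12538697 -0.32380343] 59.20580327510834 [-1.79998788e+02  1.82572429e-03  1.59045323e+02]
the job is handed in; nothing more can be done
None
```

I turned the chuck sleeve clockwise to its hard stop, with all three jaws on the coin, and handed the job in at 17.6 s with the arm still holding the magnifier level and centred within about 0.5 mm, 20–22 mm above the coin.

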